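# Lock a mug hanger into the counter mount

## Robot

A 6-joint arm with a two-finger parallel gripper is mounted at the origin on the work surface. World frame = base frame: x ahead of the robot, y to its left, z up, the work surface at z = 0. Lengths are in m, angles in rad, forces in N, time in s.
With the tool pointing down it reaches from about 0.35 to 0.975 m from the base axis. Payload 4.9 kg.
Tool frame: the origin (TCP) lies on the front face of the gripper's body, between the roots of the fingers; the fingertips stand ctrl.finger_overhang ahead of it and the grasp point (between the pads) lies 54 mm ahead of it (ctrl.finger_overhang is the distance from the TCP to the fingertips, in m); z points along the fingers, y is the line along which they close (so a half turn about z gives the same grasp; the last joint's range is limited). The gripper opens to 85 mm and grips with 20 to 120 N. Pads are 22 mm wide; open, the fingers measure 114 mm over their backs; the gripper's body (76 mm by 85 mm) begins 54 mm behind the grasp point. The pads swing forward as they close: fully open they stand 13 mm farther back than shut.
Start: joints at [1.099, 0.053, 1.613, -0, 1.476, -0.119], TCP at [0.216, 0.586, 0.304] pointing down, gripper open.
Joint ranges: [-3.01, 3.01], [-1.01, 2.22], [0.06, 2.58], [-1.02, 4.17], [0.09, 2.62], [-3.14, 3.14]. Speed limits (rad/s): [2.57, 2.57, 3.14, 3.14, 3.14, 3.14].

## Interface

Orientations are given as a rotation vector (axis times angle).
In Python, from station import ctrl, vision gives the robot as it stands. The module is installed in compiled form; this text tells all that it offers.
- The arm moves only by the tool drive_tool, never from a script. Its argument "rows" is a list of rows, each a list of 2 entries, a list of its own where there are three numbers: the shift along the tool's x, y, z in m, then the turn about the tool's z in rad. A call has 1 to 10 rows; each row shifts and turns the commanded pose from where the row before left it, along the tool's axes as they then stand; what a row does not reach is not made up. A row lasts 1/10 s, in which the tool goes at most 50 mm and 8.59 degrees, less where a joint would pass 70% of its speed; a pose out of reach is approached as far as the arm can. A call with a gripper value outside its range is refused whole. "jaw" is the closure, from 0 (fully open) to 1 (shut), set as the call begins (left out, the last holds). The fingers move at their own pace and stop on an object; "grip_force" is the grip in N (left out, the last holds). Time passes only in rows, so rows that do not move let the fingers close. It gives the time, the measured TCP pose, the force, the opening and the grip force at its end, in the units of the state.
- ctrl.get_obs(): the state, without advancing time (a new reading comes with each control period).
- vision.get_image(name): name is "scene" or "top"; returns a dict with "image" (480x640x3 uint8, blue, green, red), "vertical_fov" (degrees; the focal length in pixels is half the picture's height over the tangent of half this angle, whatever the lens; pixels are square), "cx", "cy" (the principal point, pixels), "dist_coeffs" ([k1, k2, p1, p2, k3] as OpenCV has them; the pictures are not rectified), "R" (3x3) and "t" (3): a world point X has camera coordinates R X + t. Camera axes: x right, y down, z forward; pixel columns grow to the right and rows downward; lengths in m; the calibration is good to about 2 mm. A picture is of the moment at which its call begins. There is no depth.
- ctrl.finish_job(): hands the job in; it is judged then, once.
The state is a dict: "t": time; "q": joint angles; "dq": joint speeds; "effort": joint torques, N m; "tool_pos": TCP position; "tool_rot": TCP orientation; "contact_force": force on the tool from outside, world axes, zero at the start; "wrist_torque": the same for the moment, N m; "opening": finger opening in m; "grip_force": force on a finger pad.
Only numpy, scipy, OpenCV 4.12 (cv2) and the standard library are available. Lean on these libraries where they do the work, as an engineer would, in place of code of your own. Each camera call takes 0.05 s, during which the arm holds its last target. There are 200 camera calls.

## Task

Fit the loose mug hanger from the wooden block into the empty counter mount: drop its T-shaped foot through the slot, press it gently down against the spring until you feel it bottom, and give it a quarter turn clockwise (seen from above) until it stops. Then ease off so that it springs up and locks upright across the slot, and let go. Do not force it at any point, and leave the other mount, mugs, jar, bowl and tin alone.

Things in the scene. Friction and masses are not known exactly. Their poses are not given: they have to be found in the camera images.
- hanger: The loose mug hanger, 0.12 to 0.25 kg. Origin: centre of the foot's underside; z up the shaft. Steel T-foot 40 (x) x 12 (y) x 6 mm thick; round neck 12 mm across, 6 to 50 mm up; wooden shaft 15 mm across, 50 to 78 mm up; cross bar on top, parallel to the foot. The same after a half turn about z. It starts upright, its foot in the wooden block, and lifts straight out.
- hanger_grip (a point): Middle of the hanger's wooden cross bar, the place to grip, 89 mm above its origin, same axes. The bar is 100 (x) x 16 (y) x 22 mm high (11 mm above and below this point); a round stub 12 mm across rises 12 mm above the bar 43 mm either side of the middle. Grip across the 16 mm.
- block: Fixed wooden store block, 100 (x) x 60 (y) x 26 mm high; origin at the centre of its underside. A recess 45 (x) x 19 (y) mm, 14 mm deep, open at the top, holds the hanger's foot.
- mount: The empty mount, fixed: an aluminium box 84 x 84 x 54 mm high with a low flange (124 mm along x, 50 mm wide, 4 mm high, screw heads 3 mm more). Origin at the centre of its underside, x along the slot. It is damaged if hanger and mount press on each other with more than 35 N (all contacts added up).
- mount_slot (a point): Centre of the slot in the mount's top face; z up, x along the slot, which is 43 (x) x 15 (y) mm. Put in lengthwise, a foot rests on a sprung pad with its underside 17 to 31 mm below the top face: the inner part sits deeper in some mounts, which cannot be seen, so feel for the bottom. Spring: 4.5 N at first, 10 N just above the hard bottom, which is 10.5 mm below the rest height.
- mount_axis (a point): Point on the turning axis, 17 mm below the slot's centre, same axes. The foot can turn once it is 9 mm or more below its rest height on the pad. Hidden stops allow only a quarter turn, clockwise seen from above (play 0.08 rad at each end). Eased off then, it rises 7.5 mm from the bottom into notches under the lips and is locked, foot along y, 3 mm below its rest height; after a short turn it stays 9 mm or more below it.
- used: Another fixed mount just like it (origin: centre of its underside), already holding a locked hanger whose bar lies along this body's y axis and reaches 146 mm above the counter. Leave it alone.
- mug_a: White mug, 80 mm across, 95 mm high, handle at its +y; origin at the centre of its underside. A bystander.
- mug_b: Second white mug, same as the first. A bystander.
- jar: Closed amber jar, 72 mm across, 100 mm high; origin at the centre of its underside. A bystander.
- bowl: Wooden bowl, 130 mm across, 55 mm high; origin at the centre of its underside. A bystander.
- tin: Dark closed tin, 90 mm across, 120 mm high; origin at the centre of its underside. A bystander.
Not all that is in view belongs to the job. Of the things that look like the hanger, the smaller one is meant. Leave any purple look-alike of the mount alone.

How it is judged:
On the way, in this order (a step that is already met when the one before it is completed fails the run):
1. the hanger's foot is in the slot, lengthwise (z of hanger in the frame of mount_slot below -0.006 m and horizontal distance between hanger and mount_slot below 0.005 m and angle between the x axis of hanger and the x axis of mount_slot, either way round below 0.2 rad), for 0.1 s.
2. pressed down below the notches, the foot has been turned a quarter turn under the lips (z of hanger in the frame of mount_slot below -0.0185 m and horizontal distance between hanger and mount_slot below 0.005 m and angle between the x axis of hanger and the y axis of mount_slot, either way round below 0.2 rad), for 0.1 s.
At the end, for the whole second after the job is handed in: The hanger stands at rest in the mount, locked: its foot lies across the slot (within 0.12 rad of a right angle), within 5 mm of the slot's centre, sprung up into the notches (underside 18.5 to 35.5 mm below the mount's top face), upright within 0.1 rad, and released (z of hanger in the frame of mount_slot between -0.0355 and -0.0185 m and horizontal distance between hanger and mount_slot below 0.005 m and angle between the x axis of hanger and the y axis of mount_slot, either way round below 0.12 rad and angle between hanger's own z axis and vertical below 0.1 rad and linear speed of hanger below 0.02 m/s); the robot touches nothing.
It fails at once if the hanger is forced against the mount (over 35 N) (contact force between hanger and mount above 35 N).
It fails at once if a bystander is moved by more than 30 mm (distance of any of mug_a, mug_b, jar, bowl, tin from where it was at the start of the episode above 0.03 m).
It fails at once if the mount already in use is hit (over 15 N) (contact force between any of the arm, the fingers, hanger and used above 15 N).
It also fails if it takes over 67 s, if anything falls off the work surface, if the arm or the gripper's body presses on something with over 40 N, if the wrist force passes 120 N, or if a joint passes its speed limit or range.

## Working session

There is one attempt and no reset: what is moved stays moved. The work goes in short steps, Python scripts to look and compute and a tool call to move; the robot and the scene stay as the last step left them, time stands still between calls to the robot, and variables do not carry over. Pictures are saved under pics/ and viewed, at most 10 in all, crops included, and the job is handed in when it is done.

Besides the shell and the picture viewer there is one more tool, called after "Request:" as a command line: name --argument value ..., lists and objects as JSON in quotes. drive_tool: Moves the arm, as the interface text tells. Its arguments: {"type":"object","properties":{"rows":{"type":"array","items":{"type":"array"}},"jaw":{"type":"number"},"grip_force":{"type":"number"}},"required":["rows"]}

```bash
mkdir -p pics
python3 - <<'E'
from station import ctrl, vision
import cv2,pickle
for n in("scene","top"):
    d=vision.get_image(n); cv2.imwrite(f"pics/{n}0.png",d["image"]); pickle.dump(d,open(n+".pkl","wb"))
    print(n,{k:v for k,v in d.items() if k!="image"})
print(ctrl.get_obs(),ctrl.finger_overhang)
E
```

```text
scene {'vertical_fov': 46.28113499172399, 'cx': 321.14721064775676, 'cy': 226.12606934212477, 'dist_coeffs': array([-0.14685725,  0.        ,  0.        ,  0.        ,  0.        ]), 'R': array([[-0.30834651,  0.95117357, -0.01382988],
       [ 0.80756801,  0.25405439, -0.53225021],
       [-0.50274879, -0.17528606, -0.84647413]]), 't': array([ 0.15996747, -0.41468271,  1.76986522])}
top {'vertical_fov': 49.28044605860644, 'cx': 318.50545924258296, 'cy': 242.01944858363015, 'dist_coeffs': array([-0.05698084,  0.        ,  0.        ,  0.        ,  0.        ]), 'R': array([[ 0.02391593, -0.9996747 ,  0.00886126],
       [-0.99735411, -0.02446721, -0.06845531],
       [ 0.06864985, -0.00720064, -0.99761483]]), 't': array([0.0021575 , 0.58228509, 1.34397225])}
{'t': 0.1, 'q': array([ 1.09899647e+00,  5.32629789e-02,  1.61417827e+00,  1.68691127e-05,
        1.47598053e+00, -1.19011650e-01]), 'dq': array([-0.00169962, -0.00137397, -0.00405868,  0.00032868, -0.00016752,
       -0.00107649]), 'effort': array([ 2.53773800e-05, -3.94904423e+01, -3.71362209e+01, -1.00563432e-04,
        3.94652569e-03, -2.37585687e-05]), 'tool_pos': array([0.2157514 , 0.58611689, 0.30279021]), 'tool_rot': array([-5.51195140e-01, -3.09230243e+00,  2.74057325e-03]), 'contact_force': array([-0.09011864,  0.25201308,  0.6134437 ]), 'wrist_torque': array([0.004974  , 0.02629813, 0.00181542]), 'grip_force': 0.0, 'opening': 0.08569738121324992} 0.0726
```

View pics/scene0.png

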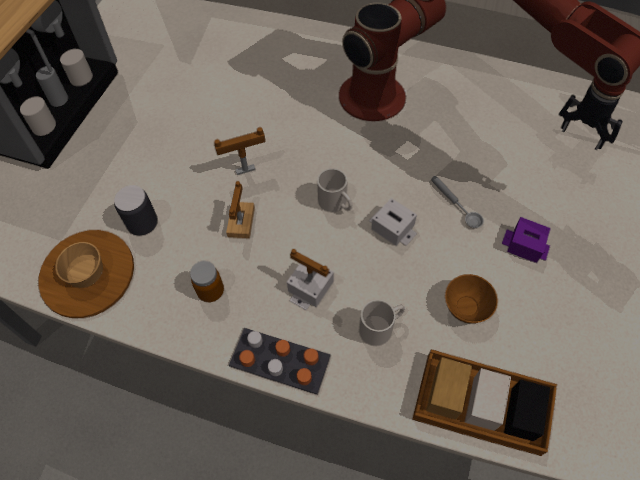

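View pics/top0.png

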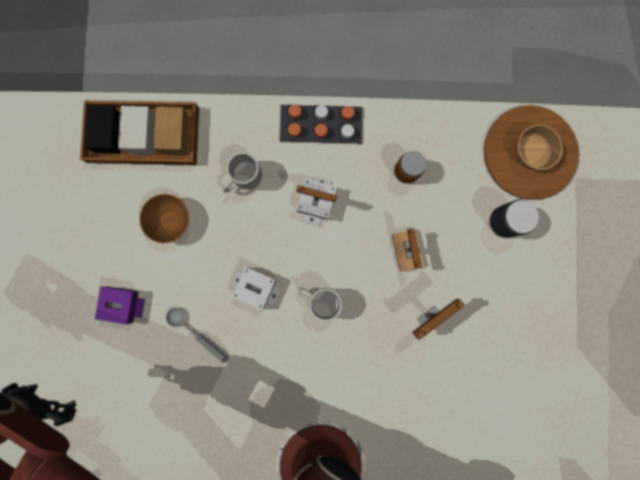

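Candidates:
- **Hanger:** the one in the wooden block, top (411,248) / scene (237,205), is small and sits in the block, so I choose it. The larger look-alike at top (438,318) / scene (241,148) and the one locked in the used mount at top (317,193) are rejected.
- **Mount:** the grey empty one, top (254,288) / scene (394,220), is chosen. The purple one at top (117,305) is rejected.

Next I check this in one close crop.

Run:
```python
import cv2,pickle,numpy as np
S=pickle.load(open("scene.pkl","rb"))["image"];T=pickle.load(open("top.pkl","rb"))["image"]
c=lambda I,u,v:cv2.resize(I[v:v+60,u:u+80],(400,300),interpolation=cv2.INTER_CUBIC)
cv2.imwrite("pics/crop.png",np.vstack([np.hstack([c(T,370,220),c(S,200,180)]),np.hstack([c(T,215,260),c(S,355,190)])]))
```

```text
(no output)
```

View pics/crop.png

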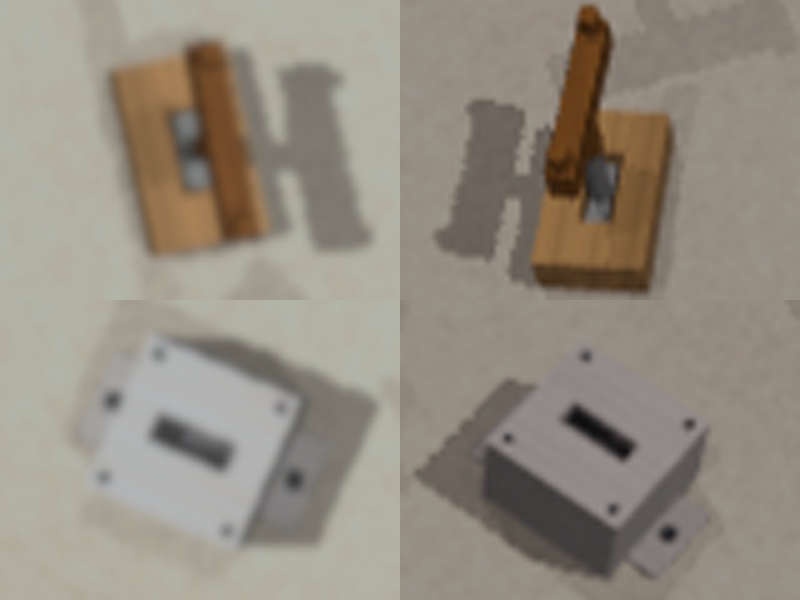

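The crop confirms both. The bar's hanger stands in the wooden block, with stub tops at crop (207,50)/(237,222) in the top view and (190,10)/(162,155) in the scene view. The grey mount's slot is centred at crop (192,142) and (199,132). Next I fit the poses.

```bash
cat > h.py <<'E'
import cv2,pickle,numpy as np
from scipy.optimize import least_squares
C={n:pickle.load(open(n+".pkl","rb")) for n in("scene","top")}
def K(d):
    f=240/np.tan(np.radians(d["vertical_fov"]/2)); return np.array([[f,0,d["cx"]],[0,f,d["cy"]],[0,0,1]])
def proj(n,X):
    d=C[n]; return cv2.projectPoints(np.array(X,float),cv2.Rodrigues(d["R"])[0],d["t"],K(d),d["dist_coeffs"])[0][:,0]
def plane(n,uv,z):
    d=C[n]; p=cv2.undistortPoints(np.array(uv,float).reshape(-1,1,2),K(d),d["dist_coeffs"])[:,0]
    r=np.c_[p,np.ones(len(p))]@d["R"]; c=-d["R"].T@d["t"]
    return c+r*((z-c[2])/r[:,2])[:,None]
crop=lambda xy,o,s=5:(np.array(xy,float)+.5)/s-.5+o
E
python3 - <<'E'
from h import *
np.set_printoptions(precision=4,suppress=True)
def ang(a,b): return np.arctan2(*(b-a)[1::-1])
for n,o,scr,slot in (("top",(215,260),[(158,54),(281,107),(227,230),(103,177)],[(160,115),(232,145),(225,170),(150,137)]),
        ("scene",(355,190),[(186,56),(290,125),(213,209),(108,138)],[(172,104),(235,140),(226,160),(163,121)])):
    P=plane(n,crop(scr,o),.054);Q=plane(n,crop(slot,o),.054)
    print(n,"mount screws",P.mean(0)[:2],"slot",Q.mean(0)[:2],"yaw",[ang(P[0],P[1]),ang(P[3],P[2]),ang(P[0],P[3])-np.pi/2,ang(P[1],P[2])-np.pi/2],"slot",ang(Q[0],Q[1]),ang(Q[3],Q[2]))
for n,o,st,bl in (("top",(370,220),[(207,50),(237,222)],[(112,72),(155,252),(265,235)]),("scene",(200,180),[(190,10),(162,155)],[(135,262),(250,270),(270,118)])):
    P=plane(n,crop(st,o),.124);B=plane(n,crop(bl,o),.026)
    print(n,"stub mid",P.mean(0)[:2],"len",np.linalg.norm(P[1]-P[0]),"yaw",ang(P[0],P[1]),"block mid",(B[0]+B[2])[:2]/2,[ang(B[i],B[i+1]) for i in(0,1)],[np.linalg.norm(B[i+1]-B[i]) for i in (0,1)])
E
```

```text
top mount screws [0.4593 0.1791] slot [0.4594 0.1793] yaw [np.float64(-1.9511307775557851), np.float64(-1.9467767550807533), np.float64(1.1805111826096617), np.float64(1.184723332631891)] slot -1.9385559779207802 -1.9578791041513164
scene mount screws [0.4586 0.1824] slot [0.4585 0.1822] yaw [np.float64(1.175277916444157), np.float64(1.1803599430633642), np.float64(-1.966174843522134), np.float64(-1.9690655321577202)] slot 1.2569303822856006 1.2194747429805974
top stub mid [ 0.5691 -0.2138] len 0.08429394519326014 yaw -2.956351759823284 block mid [ 0.5658 -0.215 ] [np.float64(-2.891903523398269), np.float64(-1.3955523196394977)] [np.float64(0.09608949581806783), np.float64(0.05816235649974648)]
scene stub mid [ 0.5671 -0.2124] len 0.09004414803345911 yaw 0.23854711615641652 block mid [ 0.5681 -0.2113] [np.float64(1.7963206101255549), np.float64(-2.8726123372940773)] [np.float64(0.06172528414451881), np.float64(0.0968842816319314)]
```

```bash
cat >> h.py <<'E'
from scipy.spatial.transform import Rotation as Ro
def delta(target,yaw):
    from station import ctrl
    o=ctrl.get_obs(); R=Ro.from_rotvec(o["tool_rot"]).as_matrix()
    psi=np.arctan2(R[1,0],R[0,0]); t=-((yaw-psi+np.pi/2)%np.pi-np.pi/2)
    e=np.array(target)-o["tool_pos"]
    print("t",round(o["t"],2),"pos",o["tool_pos"].round(4),"psi",round(psi,4),"zaxis",R[:,2].round(4),"q",o["q"].round(2),
      "F",o["contact_force"].round(2),"M",o["wrist_torque"].round(2),"open",round(o["opening"],4),"grip",round(o["grip_force"],1))
    print("shift",(R.T@e).round(4),"turn",round(t,4))
E
echo "from h import *
print(plane('top',[(462,300),(415,337),(325,303),(317,193)],.15).round(3))"|python3
```

```text
[[ 0.444 -0.324  0.15 ]
 [ 0.356 -0.214  0.15 ]
 [ 0.43  -0.001  0.15 ]
 [ 0.69   0.024  0.15 ]]
```

Request:
drive_tool --rows '[[[0,0,0],-0.1485],[[0,0,0],-0.1485],[[0,0,0],-0.1485],[[0,0,0],-0.1485],[[0,0,0],0],[[0,0,0],0]]'

```text
t: 0.7
tool_pos: [0.2159, 0.5863, 0.3034]
tool_rot: [0.373, -3.119, 0.001]
contact_force: [0.7, -0.4, 0.7]
opening: 0.0853
grip_force: 0.0
```

```bash
python3 -c "
from h import *
delta([.5675,-.213,.26],.24)"
```

```text
t 0.7 pos [0.2159 0.5863 0.3034] psi -2.9035 zaxis [-4.e-04 -7.e-04 -1.e+00] q [ 1.1   0.05  1.61  0.    1.48 -0.71] F [ 0.65 -0.37  0.67] M [-0.04  0.02 -0.05] open 0.0853 grip 0.0
shift [-0.1532 -0.8597  0.0439] turn -0.0019
```

Request:
drive_tool --rows '[[[-0.007,-0.039,0.0],0],[[-0.007,-0.039,0.0],0],[[-0.007,-0.039,0.0],0],[[-0.007,-0.039,0.0],0],[[-0.007,-0.039,0.0],0],[[-0.007,-0.039,0.0],0],[[-0.007,-0.039,0.0],0],[[-0.007,-0.039,0.0],0],[[-0.007,-0.039,0.0],0],[[-0.007,-0.039,0.0],0]]'

```text
t: 1.7
tool_pos: [0.3773, 0.223, 0.304]
tool_rot: [-0.374, 3.119, 0.0]
contact_force: [1.2, 0.6, -0.3]
opening: 0.0855
grip_force: 0.0
```

Request:
drive_tool --rows '[[[-0.007,-0.039,0.0],0],[[-0.007,-0.039,0.0],0],[[-0.007,-0.039,0.0],0],[[-0.007,-0.039,0.0],0],[[-0.007,-0.039,0.0],0],[[-0.007,-0.039,0.0],0],[[-0.007,-0.039,0.0],0],[[-0.007,-0.039,0.0],0],[[-0.007,-0.039,0.0],0],[[0,0,0],0]]'

```text
t: 2.7
tool_pos: [0.523, -0.1048, 0.3037]
tool_rot: [0.367, -3.12, 0.002]
contact_force: [-0.2, 0.9, 0.2]
opening: 0.0857
grip_force: 0.0
```

```bash
python3 -c "
from h import *
delta([.5675,-.213,.26],.24)"
```

```text
t 2.7 pos [ 0.523  -0.1048  0.3037] psi -2.9074 zaxis [-2.0e-04 -1.1e-03 -1.0e+00] q [-0.34 -0.17  1.82 -0.    1.48 -2.14] F [-0.15  0.89  0.23] M [ 0.01  0.06 -0.02] open 0.0857 grip 0.0
shift [-0.0182 -0.1155  0.0438] turn -0.0058
```

Request:
drive_tool --rows '[[[-0.006,-0.0385,0.014],0],[[-0.006,-0.0385,0.015],-0.006],[[-0.006,-0.0385,0.015],0],[[0,0,0],0],[[0,0,0],0],[[0,0,0],0]]'

```text
t: 3.3
tool_pos: [0.5674, -0.208, 0.2605]
tool_rot: [-0.387, 3.117, 0.0]
contact_force: [0.4, 0.1, 0.2]
opening: 0.0851
grip_force: 0.0
```

Run:
```python
from h import *
from station import vision
delta([.5675,-.213,.155],.24)
d=vision.get_image("scene")["image"];e=vision.get_image("top")["image"]
cv2.imwrite("pics/g1.png",np.hstack([cv2.resize(I[v:v+110,u:u+73],(400,600),interpolation=cv2.INTER_CUBIC) for I,u,v in((d,200,150),(e,375,195))]))
```

```text
t 3.3 pos [ 0.5674 -0.208   0.2605] psi -2.8943 zaxis [ 6.e-04  1.e-04 -1.e+00] q [-0.47  0.03  1.71  0.    1.4  -2.29] F [0.41 0.13 0.21] M [-0.04  0.03 -0.02] open 0.0851 grip 0.0
shift [ 0.0011 -0.0049  0.1055] turn 0.0073
```

View pics/g1.png

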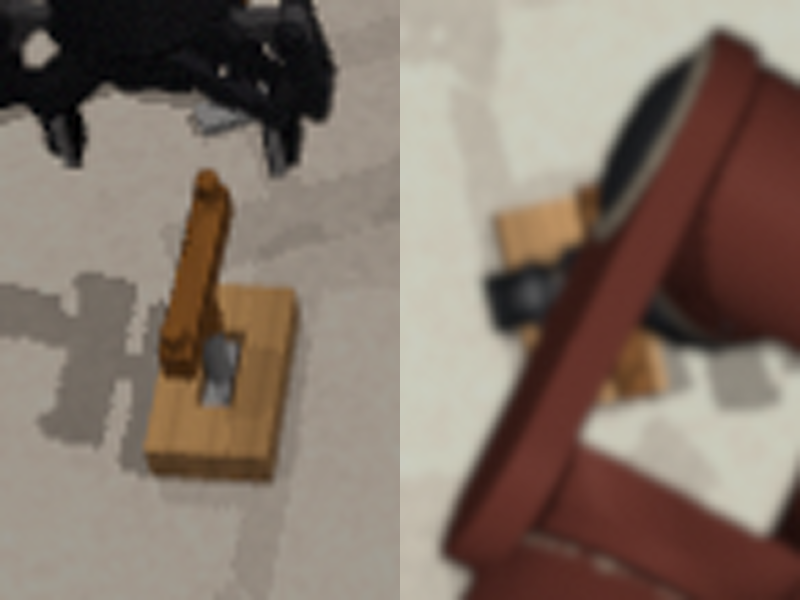

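The scene crop shows the fingers straddling the bar; fingertips are near crop (70,150) and (280,160). I descend and grip.

Request:
drive_tool --rows '[[[0.001,-0.005,0.03],0.007],[[0,0,0.03],0],[[0,0,0.025],0],[[0,0,0.015],0],[[0,0,0.0055],0],[[0,0,0],0],[[0,0,0],0]]'

```text
t: 4.1
tool_pos: [0.5685, -0.2144, 0.1562]
tool_rot: [-0.376, 3.117, -0.002]
contact_force: [0.0, -0.8, 0.4]
opening: 0.0856
grip_force: 0.0
```

Request:
drive_tool --rows '[[[0,0,0],0],[[0,0,0],0],[[0,0,0],0],[[0,0,0],0],[[0,0,0],0],[[0,0,0],0],[[0,0,0],0],[[0,0,0],0],[[0,0,0],0],[[0,0,0],0]]' --jaw 1 --grip_force 35

```text
t: 5.1
tool_pos: [0.5678, -0.2143, 0.1546]
tool_rot: [-0.376, 3.119, -0.001]
contact_force: [0.4, -1.6, 1.5]
opening: 0.0155
grip_force: 37.5
```

```bash
python3 -c "
from h import *
delta([.5675,-.213,.155],.24)"
```

```text
t 5.1 pos [ 0.5678 -0.2143  0.1546] psi -2.9014 zaxis [ 5.e-04 -4.e-04 -1.e+00] q [-0.48  0.15  1.77 -0.    1.22 -2.29] F [ 0.41 -1.64  1.46] M [-0.18 -0.11  0.05] open 0.0155 grip 37.5
shift [-0.      0.0013 -0.0004] turn 0.0002
```

Request:
drive_tool --rows '[[[0,0,-0.005],0],[[0,0,-0.01],0],[[0,0,-0.01],0],[[0,0,-0.02],0],[[0,0,-0.025],0],[[0,0,-0.03],0],[[0,0,-0.03],0],[[0,0,-0.025],0],[[0,0,0],0],[[0,0,0],0]]'

```text
t: 6.1
tool_pos: [0.5676, -0.2141, 0.3097]
tool_rot: [-0.376, 3.118, -0.001]
contact_force: [-0.9, 0.9, -2.8]
opening: 0.0153
grip_force: 37.0
```

```bash
python3 -c "
from h import *
delta([.459,.1805,.31],1.182)"
```

```text
t 6.1 pos [ 0.5676 -0.2141  0.3097] psi -2.9014 zaxis [ 8.e-04 -4.e-04 -1.e+00] q [-0.48  0.01  1.65  0.    1.48 -2.29] F [-0.87  0.88 -2.78] M [-0.   -0.    0.05] open 0.0153 grip 37.0
shift [ 0.0116  0.4091 -0.0005] turn -0.9418
```

Request:
drive_tool --rows '[[[0.001,0.02,0],0],[[0.001,0.035,0],0],[[0.001,0.04,0],0],[[0.001,0.04,0],0],[[0.001,0.04,0],0],[[0.001,0.04,0],0],[[0.001,0.04,0],0],[[0.001,0.04,0],0],[[0.002,0.04,0],0],[[0.002,0.034,0],0]]'

```text
t: 7.1
tool_pos: [0.4658, 0.1436, 0.3068]
tool_rot: [0.378, -3.115, -0.001]
contact_force: [0.6, -0.6, -3.0]
opening: 0.0154
grip_force: 37.0
```

Request:
drive_tool --rows '[[[0,0.025,0],0],[[0,0.015,0],0],[[0,0,0],-0.1177],[[0,0,0],-0.1177],[[0,0,0],-0.1177],[[0,0,0],-0.1177],[[0,0,0],-0.1177],[[0,0,0],-0.1177],[[0,0,0],-0.1177],[[0,0,0],-0.1177]]'

```text
t: 8.1
tool_pos: [0.4571, 0.1806, 0.3067]
tool_rot: [1.755, -2.601, -0.003]
contact_force: [-0.5, -0.6, -2.1]
opening: 0.0156
grip_force: 37.0
```

Request:
drive_tool --rows '[[[0,0,0],0],[[0,0,0],0],[[0,0,0],0]]'

```text
t: 8.4
tool_pos: [0.4581, 0.1804, 0.3085]
tool_rot: [1.748, -2.609, -0.001]
contact_force: [0.4, -0.1, -1.4]
opening: 0.0153
grip_force: 37.0
```

```bash
python3 -c "
from h import *
delta([.459,.1805,.21],1.182)"
```

```text
t 8.4 pos [0.4581 0.1804 0.3085] psi -1.9612 zaxis [-1.5e-03 -2.0e-04 -1.0e+00] q [ 0.22 -0.28  1.91  0.    1.51 -2.53] F [ 0.35 -0.06 -1.42] M [ 0.03  0.02 -0.06] open 0.0153 grip 37.0
shift [-0.0005 -0.0009  0.0985] turn -0.0016
```

Request:
drive_tool --rows '[[[0,-0.001,0.01],0],[[0,0,0.02],-0.0016],[[0,0,0.025],0],[[0,0,0.02],0],[[0,0,0.015],0],[[0,0,0.008],0],[[0,0,0],0],[[0,0,0],0],[[0,0,0],0]]'

```text
t: 9.3
tool_pos: [0.4604, 0.1801, 0.2128]
tool_rot: [-1.751, 2.606, -0.001]
contact_force: [0.3, -0.5, -2.3]
opening: 0.0156
grip_force: 36.9
```

Run:
```python
from h import *
from station import vision
delta([.459,.1805,.21],1.182)
d=vision.get_image("scene")["image"];e=vision.get_image("top")["image"]
pickle.dump((d,e),open("p2.pkl","wb"))
cv2.imwrite("pics/m1.png",np.hstack([cv2.resize(I[v:v+90,u:u+60],(400,600),interpolation=cv2.INTER_CUBIC) for I,u,v in((d,362,165),(e,225,235))]))
```

```text
t 9.3 pos [0.4604 0.1801 0.2128] psi -1.9583 zaxis [ 2.4e-03  6.0e-04 -1.0e+00] q [ 0.22 -0.19  2.    0.    1.33 -2.53] F [ 0.34 -0.55 -2.28] M [-0.05  0.03  0.01] open 0.0156 grip 36.9
shift [0.0001 0.0014 0.0028] turn 0.0013
```

View pics/m1.png

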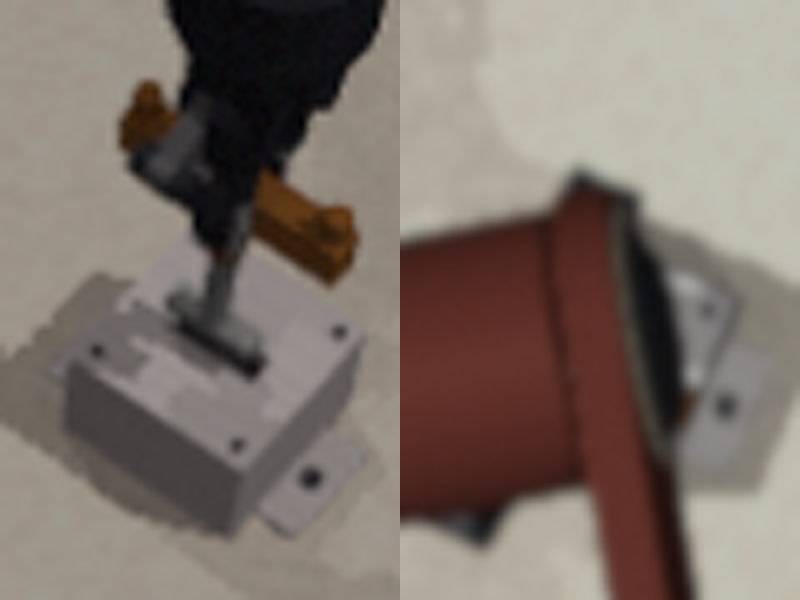

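The scene crop shows the foot just above the slot, with the foot at crop (165–265, 300–365) and the slot at (180–265, 325–375). The top view is blocked by the arm. I overlay the predicted outlines to measure the offset.

```bash
cat >> h.py <<'E'
def boxpts(xy,yaw,z,lx,ly):
    c,s=np.cos(yaw),np.sin(yaw); return [(xy[0]+c*a-s*b,xy[1]+s*a+c*b,z) for a,b in((lx,ly),(lx,-ly),(-lx,-ly),(-lx,ly))]
def overlay(img,o,w,h,s,items,fn):
    I=cv2.resize(img[o[1]:o[1]+h,o[0]:o[0]+w],(w*s,h*s),interpolation=cv2.INTER_CUBIC)
    for pts,col in items:
        p=((proj("scene",pts)-o+.5)*s-.5); cv2.polylines(I,[np.round(p).astype(np.int32)],True,col,1,cv2.LINE_AA)
    cv2.imwrite(fn,I)
E
python3 - <<'E'
from h import *
d,_=pickle.load(open("p2.pkl","rb"))
m=(.4586,.1824);h=(.4604,.1801);zf=.2128-.1426
I=[(boxpts(m,1.18,.054,.0215,.0075),(0,255,0)),(boxpts(m,1.18,.054,.042,.042),(0,255,0)),(boxpts(h,1.183,zf,.020,.006),(0,0,255)),(boxpts(h,1.183,zf+.006,.020,.006),(0,255,255)),
 (boxpts(h,1.183,zf+.100,.05,.008),(255,255,0))]
overlay(d,np.array((370,175)),50,60,10,I,"pics/o1.png")
E
```

```text
(no output)
```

View pics/o1.png

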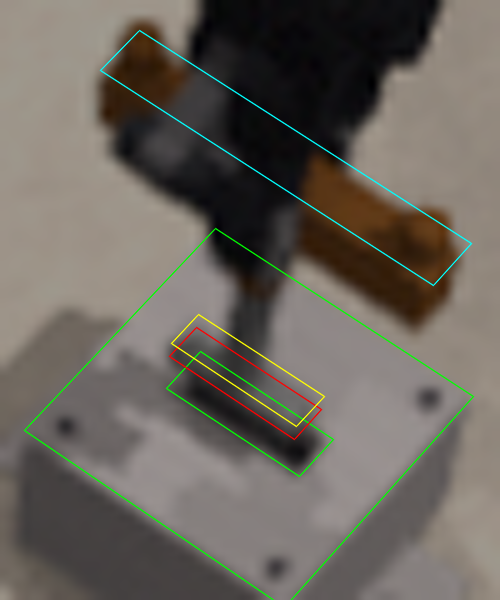

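Run:
```python
from h import *
d,_=pickle.load(open("p2.pkl","rb"))
m=(.4586,.1824);h=(.4604,.1801);zf=.2128-.1426
o=np.array((382,200))
d2=cv2.convertScaleAbs(d,alpha=1.6)
I=[(boxpts(m,1.18,.054,.0215,.0075),(0,255,0)),(boxpts(h,1.183,zf,.020,.006),(0,0,255)),(boxpts(h,1.183,zf+.006,.020,.006),(0,255,255))]
overlay(d2,o,26,28,15,I,"a.png");overlay(d2,o,26,28,15,[],"b.png")
cv2.imwrite("pics/o2.png",np.hstack([cv2.imread("a.png"),cv2.imread("b.png")]))
c,s=np.cos(1.183),np.sin(1.183)
print(((proj("scene",[(h[0]+c*a,h[1]+s*a,zf+.112) for a in(-.043,.043)])-(370,175)+.5)*10).round(0))
print((proj("scene",[(.46,.18,.07),(.46+.01*c,.18+.01*s,.07),(.46-.01*s,.18+.01*c,.07),(.46,.18,.08)])*15).round(1))
```

```text
[[147.  36.]
 [435. 220.]]
[[5910.4 3190.3]
 [5957.3 3221.3]
 [5944.5 3153.2]
 [5915.9 3158.1]]
```

View pics/o2.png

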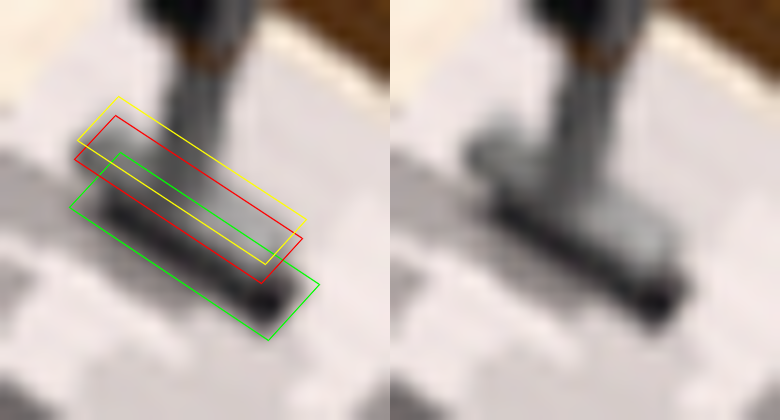

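The overlay agrees to within about 1.5 mm. From the stubs and foot, the hanger needs about +2.5 mm along slot x and +1.5 mm along slot y. I correct that and feel downward.

Request:
drive_tool --rows '[[[-0.0025,0.0015,0.004],0],[[0,0,0.004],0],[[0,0,0.002],0],[[0,0,0],0],[[0,0,0],0]]'

```text
t: 9.9
tool_pos: [0.4591, 0.1827, 0.2013]
tool_rot: [1.752, -2.607, -0.0]
contact_force: [0.7, -0.3, -1.7]
opening: 0.0155
grip_force: 36.9
```

Request:
drive_tool --rows '[[[0,0,0.001],0],[[0,0,0.001],0],[[0,0,0.001],0],[[0,0,0],0],[[0,0,0],0]]'

```text
t: 10.4
tool_pos: [0.4592, 0.1827, 0.1984]
tool_rot: [1.752, -2.608, 0.0]
contact_force: [-0.1, 0.1, -1.7]
opening: 0.0151
grip_force: 36.9
```

Run:
```python
from h import *
delta([.46,.183,.195],1.182)
```

```text
t 10.4 pos [0.4592 0.1827 0.1984] psi -1.9582 zaxis [-0. -0. -1.] q [ 0.23 -0.18  2.01 -0.    1.31 -2.53] F [-0.06  0.07 -1.73] M [0.02 0.   0.02] open 0.0151 grip 36.9
shift [-0.0006 -0.0007  0.0034] turn 0.0014
```

Request:
drive_tool --rows '[[[0,0,0.001],0],[[0,0,0.001],0],[[0,0,0],0]]'

```text
t: 10.7
tool_pos: [0.4592, 0.1828, 0.1965]
tool_rot: [-1.752, 2.607, -0.0]
contact_force: [-0.4, -0.3, -1.3]
opening: 0.0153
grip_force: 37.1
```

Request:
drive_tool --rows '[[[0,0,0.001],0],[[0,0,0],0]]'

```text
t: 10.9
tool_pos: [0.4595, 0.1828, 0.1963]
tool_rot: [-1.752, 2.607, -0.0]
contact_force: [-1.4, -0.4, 4.3]
opening: 0.0155
grip_force: 37.7
```

Request:
drive_tool --rows '[[[0,0,0.001],0],[[0,0,0],0]]'

```text
t: 11.1
tool_pos: [0.4596, 0.1829, 0.1961]
tool_rot: [-1.752, 2.607, -0.001]
contact_force: [-2.1, -0.6, 7.6]
opening: 0.0152
grip_force: 38.3
```

Run:
```python
from h import *
from station import ctrl
delta([.46,.183,.195],1.182)
R=Ro.from_rotvec(ctrl.get_obs()["tool_rot"]).as_matrix();print("tool F",R.T@ctrl.get_obs()["contact_force"],"tool M",R.T@ctrl.get_obs()["wrist_torque"])
```

```text
t 11.1 pos [0.4596 0.1829 0.1961] psi -1.9581 zaxis [ 9.e-04  2.e-04 -1.e+00] q [ 0.23 -0.17  2.01 -0.    1.3  -2.53] F [-2.08 -0.63  7.58] M [-0.21  0.81 -0.01] open 0.0152 grip 38.3
shift [-0.0002 -0.0003  0.0011] turn 0.0015
tool F [ 1.36565396  1.67799983 -7.58223005] tool M [-0.66983822  0.50504213  0.01179363]
```

Contact came at the top face (TCP z 0.1963), so the foot is not in the slot yet. I do a light sliding search, first along slot −x.

Request:
drive_tool --rows '[[[0,0,-0.0005],0],[[0.0005,0,0],0],[[0.0005,0,0],0],[[0,0,0],0]]'

```text
t: 11.5
tool_pos: [0.4593, 0.1823, 0.1962]
tool_rot: [-1.751, 2.606, 0.001]
contact_force: [-2.1, 0.7, 4.8]
opening: 0.0156
grip_force: 37.9
```

Request:
drive_tool --rows '[[[0.0005,0,0],0],[[0.0005,0,0],0],[[0,0,0],0]]'

```text
t: 11.8
tool_pos: [0.4582, 0.1809, 0.1943]
tool_rot: [1.752, -2.607, -0.0]
contact_force: [0.1, 1.0, -1.7]
opening: 0.0154
grip_force: 36.7
```

It dropped in: z fell by 2 mm and the force was released. I descend gently.

Request:
drive_tool --rows '[[[0,0,0.001],0],[[0,0,0.001],0],[[0,0,0.001],0],[[0,0,0.001],0],[[0,0,0],0]]'

```text
t: 12.3
tool_pos: [0.4583, 0.1809, 0.1905]
tool_rot: [1.752, -2.607, -0.0]
contact_force: [0.9, 1.5, -3.0]
opening: 0.0156
grip_force: 36.5
```

Request:
drive_tool --rows '[[[0,0,0.0015],0],[[0,0,0.0015],0],[[0,0,0.001],0],[[0,0,0.001],0],[[0,0,0],0]]'

```text
t: 12.8
tool_pos: [0.4583, 0.1809, 0.1856]
tool_rot: [1.752, -2.607, -0.0]
contact_force: [0.7, 0.9, -2.8]
opening: 0.0154
grip_force: 36.6
```

Run:
```python
from h import *
delta([.46,.183,.195],1.182)
```

```text
t 12.8 pos [0.4583 0.1809 0.1856] psi -1.9582 zaxis [-3.e-04 -1.e-04 -1.e+00] q [ 0.22 -0.16  2.03  0.    1.28 -2.53] F [ 0.66  0.92 -2.76] M [ 0.3   0.01 -0.01] open 0.0154 grip 36.6
shift [-0.0026 -0.0008 -0.0094] turn 0.0014
```

Request:
drive_tool --rows '[[[-0.0008,-0.0003,0.001],0],[[0,0,0.001],0],[[0,0,0.001],0],[[0,0,0.001],0],[[0,0,0],0]]'

```text
t: 13.3
tool_pos: [0.4587, 0.1815, 0.1815]
tool_rot: [1.752, -2.607, -0.0]
contact_force: [-1.0, 1.0, -2.1]
opening: 0.0155
grip_force: 36.5
```

Request:
drive_tool --rows '[[[0,0,0.001],0],[[0,0,0.001],0],[[0,0,0.001],0],[[0,0,0],0]]'

```text
t: 13.7
tool_pos: [0.4589, 0.1816, 0.1787]
tool_rot: [1.752, -2.607, -0.0]
contact_force: [-2.2, 0.9, -2.3]
opening: 0.0152
grip_force: 36.5
```

Request:
drive_tool --rows '[[[0,0,0.001],0],[[0,0,0.001],0],[[0,0,0.001],0],[[0,0,0],0]]'

```text
t: 14.1
tool_pos: [0.4589, 0.1815, 0.1757]
tool_rot: [1.752, -2.607, -0.0]
contact_force: [-2.7, 1.7, -1.3]
opening: 0.0154
grip_force: 36.6
```

Request:
drive_tool --rows '[[[-0.0002,0.0007,0],0],[[0,0,0],0],[[0,0,0],0]]'

```text
t: 14.4
tool_pos: [0.4586, 0.1819, 0.1759]
tool_rot: [-1.752, 2.607, -0.001]
contact_force: [-0.3, 0.3, -1.7]
opening: 0.0156
grip_force: 36.5
```

Request:
drive_tool --rows '[[[0,0,0.001],0],[[0,0,0.001],0],[[0,0,0],0]]'

```text
t: 14.7
tool_pos: [0.4588, 0.182, 0.1747]
tool_rot: [-1.752, 2.607, -0.001]
contact_force: [-1.5, -0.1, 2.4]
opening: 0.0153
grip_force: 37.2
```

Request:
drive_tool --rows '[[[0,0,0.001],0],[[0,0,0.001],0],[[0,0,0],0]]'

```text
t: 15.0
tool_pos: [0.4588, 0.182, 0.1723]
tool_rot: [-1.752, 2.607, -0.001]
contact_force: [-1.9, -0.8, 3.9]
opening: 0.0155
grip_force: 37.4
```

Spring felt at about TCP 0.175, so the hard bottom should be near 0.1645.

Request:
drive_tool --rows '[[[0,0,0.001],0],[[0,0,0.001],0],[[0,0,0.001],0],[[0,0,0.001],0],[[0,0,0],0],[[0,0,0],0]]'

```text
t: 15.6
tool_pos: [0.4588, 0.1821, 0.1684]
tool_rot: [-1.752, 2.607, -0.001]
contact_force: [-2.5, -1.0, 3.8]
opening: 0.0153
grip_force: 37.6
```

Request:
drive_tool --rows '[[[0,0,0.001],0],[[0,0,0.001],0],[[0,0,0],0]]'

```text
t: 15.9
tool_pos: [0.4589, 0.1821, 0.1666]
tool_rot: [-1.752, 2.607, -0.001]
contact_force: [-2.6, -1.3, 6.3]
opening: 0.0153
grip_force: 37.7
```

Request:
drive_tool --rows '[[[0,0,0.001],0],[[0,0,0],0]]'

```text
t: 16.1
tool_pos: [0.4589, 0.182, 0.1657]
tool_rot: [-1.752, 2.607, -0.001]
contact_force: [-1.6, -0.4, 7.3]
opening: 0.0159
grip_force: 37.8
```

Request:
drive_tool --rows '[[[0,0,0.001],0],[[0,0,0],0]]'

```text
t: 16.3
tool_pos: [0.4589, 0.1821, 0.1647]
tool_rot: [-1.752, 2.607, -0.001]
contact_force: [-3.2, 0.1, 6.8]
opening: 0.0154
grip_force: 37.9
```

Request:
drive_tool --rows '[[[0,0.0004,0.0005],0],[[0,0,0],0]]'

```text
t: 16.5
tool_pos: [0.4588, 0.1822, 0.1646]
tool_rot: [-1.751, 2.606, -0.002]
contact_force: [-2.7, -1.1, 7.9]
opening: 0.0155
grip_force: 38.0
```

Request:
drive_tool --rows '[[[0,0,0.0005],0],[[0,0,0],0]]'

```text
t: 16.7
tool_pos: [0.4589, 0.1822, 0.1646]
tool_rot: [-1.751, 2.606, -0.002]
contact_force: [-3.2, -1.4, 11.3]
opening: 0.0152
grip_force: 38.3
```

Request:
drive_tool --rows '[[[0,0,0.0005],0],[[0,0,0],0]]'

```text
t: 16.9
tool_pos: [0.459, 0.1822, 0.1645]
tool_rot: [-1.751, 2.606, -0.002]
contact_force: [-4.2, -1.6, 12.5]
opening: 0.0151
grip_force: 38.6
```

Bottomed at 0.1646. I ease off about 1 mm and begin the turn.

Request:
drive_tool --rows '[[[0.0002,0.0002,-0.001],0],[[0,0,0],0]]'

```text
t: 17.1
tool_pos: [0.4587, 0.1821, 0.1648]
tool_rot: [-1.751, 2.606, -0.002]
contact_force: [-2.5, -1.0, 6.9]
opening: 0.0153
grip_force: 37.9
```

Request:
drive_tool --rows '[[[0,0,0],0.05],[[0,0,0],0.05],[[0,0,0],0.05],[[0,0,0],0.05],[[0,0,0],0]]'

```text
t: 17.6
tool_pos: [0.4591, 0.1822, 0.1649]
tool_rot: [-1.48, 2.767, -0.002]
contact_force: [-0.2, 0.1, 7.0]
opening: 0.0155
grip_force: 37.9
```

Run:
```python
from h import *
delta([.4589,.182,.165],-.389)
```

```text
t 17.6 pos [0.4591 0.1822 0.1649] psi -2.159 zaxis [ 3.8e-03  6.0e-04 -1.0e+00] q [ 0.23 -0.14  2.04 -0.    1.24 -2.33] F [-0.23  0.1   6.98] M [-0.06  0.25 -0.02] open 0.0155 grip 37.9
shift [ 0.0003 -0.     -0.0001] turn 1.3716
```

Request:
drive_tool --rows '[[[0,0,0],0.08],[[0,0,0],0.08],[[0,0,0],0.08],[[0,0,0],0.08],[[0,0,0],0.08],[[0,0,0],0]]'

```text
t: 18.2
tool_pos: [0.4594, 0.1821, 0.1651]
tool_rot: [-0.9, 3.005, -0.002]
contact_force: [0.2, -1.7, 7.9]
opening: 0.0155
grip_force: 37.9
```

Request:
drive_tool --rows '[[[0,0,0],0.08],[[0,0,0],0.08],[[0,0,0],0.08],[[0,0,0],0.08],[[0,0,0],0.08],[[0,0,0],0.08],[[0,0,0],0.08],[[0,0,0],0]]'

```text
t: 19.0
tool_pos: [0.4594, 0.182, 0.1651]
tool_rot: [-0.035, 3.137, 0.0]
contact_force: [0.5, -0.5, 7.5]
opening: 0.0155
grip_force: 38.0
```

Run:
```python
from h import *
delta([.4589,.182,.165],-.389)
```

```text
t 19.0 pos [0.4594 0.182  0.1651] psi -3.1196 zaxis [ 4.7e-03  1.0e-04 -1.0e+00] q [ 0.23 -0.14  2.04 -0.    1.24 -1.37] F [ 0.48 -0.46  7.47] M [-0.14  0.12 -0.01] open 0.0155 grip 38.0
shift [ 0.0005 -0.      0.0001] turn 0.411
```

Request:
drive_tool --rows '[[[0,0,0],0.08],[[0,0,0],0.08],[[0,0,0],0.08],[[0,0,0],0.08],[[0,0,0],0]]'

```text
t: 19.5
tool_pos: [0.4593, 0.1821, 0.165]
tool_rot: [0.466, 3.102, 0.001]
contact_force: [-1.0, -0.1, 6.7]
opening: 0.0152
grip_force: 38.0
```

Run:
```python
from h import *
delta([.4589,.182,.165],-.389)
```

```text
t 19.5 pos [0.4593 0.1821 0.165 ] psi 2.8436 zaxis [ 4.5e-03  2.0e-04 -1.0e+00] q [ 0.23 -0.14  2.04 -0.    1.24 -1.05] F [-1.02 -0.07  6.66] M [-0.13  0.17 -0.04] open 0.0152 grip 38.0
shift [ 0.0004 -0.0002  0.    ] turn 0.091
```

Request:
drive_tool --rows '[[[0,0,0],0.03],[[0,0,0],0.03],[[0,0,0],0.03],[[0,0,0],0]]'

```text
t: 19.9
tool_pos: [0.4593, 0.1821, 0.165]
tool_rot: [0.603, 3.079, 0.002]
contact_force: [-0.4, -0.9, 7.0]
opening: 0.0154
grip_force: 38.0
```

Run:
```python
from h import *
delta([.4589,.182,.165],-.389)
```

```text
t 19.9 pos [0.4593 0.1821 0.165 ] psi 2.7545 zaxis [ 4.5e-03  2.0e-04 -1.0e+00] q [ 0.23 -0.14  2.04 -0.    1.24 -0.96] F [-0.45 -0.94  7.02] M [-0.17  0.15  0.04] open 0.0154 grip 38.0
shift [ 0.0003 -0.0002 -0.    ] turn 0.0019
```

Turned to the nominal quarter turn (0.002 rad left) with no torque build-up. Now I ease off.

Request:
drive_tool --rows '[[[0,0,-0.001],0],[[0,0,-0.001],0],[[0,0,-0.001],0],[[0,0,-0.001],0],[[0,0,0],0]]'

```text
t: 20.4
tool_pos: [0.4592, 0.1821, 0.1687]
tool_rot: [0.603, 3.079, 0.002]
contact_force: [0.4, -1.0, 5.7]
opening: 0.0155
grip_force: 37.6
```

Request:
drive_tool --rows '[[[0,0,-0.001],0],[[0,0,-0.001],0],[[0,0,0],0]]'

```text
t: 20.7
tool_pos: [0.4589, 0.1821, 0.1703]
tool_rot: [0.603, 3.08, 0.002]
contact_force: [2.6, 0.1, 5.1]
opening: 0.0154
grip_force: 37.5
```

Request:
drive_tool --rows '[[[0,0,-0.001],0],[[0,0,0],0]]'

```text
t: 20.9
tool_pos: [0.4586, 0.1821, 0.1711]
tool_rot: [0.603, 3.08, 0.001]
contact_force: [2.7, -0.9, 4.2]
opening: 0.0154
grip_force: 37.5
```

Request:
drive_tool --rows '[[[0,0,-0.0007],0],[[0,0,0],0]]'

```text
t: 21.1
tool_pos: [0.4581, 0.1821, 0.1713]
tool_rot: [0.603, 3.082, 0.001]
contact_force: [4.7, -0.2, 4.7]
opening: 0.0156
grip_force: 37.4
```

Run:
```python
from h import *
delta([.4589,.182,.165],-.389)
```

```text
t 21.1 pos [0.4581 0.1821 0.1713] psi 2.755 zaxis [ 1.e-03  2.e-04 -1.e+00] q [ 0.23 -0.15  2.04 -0.    1.25 -0.96] F [ 4.74 -0.23  4.71] M [-0.06 -0.83 -0.04] open 0.0156 grip 37.4
shift [-0.0008  0.0003  0.0063] turn 0.0024
```

Lateral force is building as it enters the notches, so I recentre and continue.

Request:
drive_tool --rows '[[[-0.0008,0.0003,0],0],[[0,0,0],0]]'

```text
t: 21.3
tool_pos: [0.4585, 0.182, 0.1709]
tool_rot: [-0.603, -3.082, 0.0]
contact_force: [3.0, -0.4, 3.7]
opening: 0.0155
grip_force: 37.4
```

Request:
drive_tool --rows '[[[0,0,-0.0005],0],[[0,0,0],0]]'

```text
t: 21.5
tool_pos: [0.4585, 0.182, 0.1715]
tool_rot: [-0.603, -3.083, 0.0]
contact_force: [3.0, -1.5, 4.1]
opening: 0.0159
grip_force: 37.4
```

Request:
drive_tool --rows '[[[0,0,-0.0005],0],[[0,0,0],0]]'

```text
t: 21.7
tool_pos: [0.4585, 0.182, 0.172]
tool_rot: [-0.603, -3.083, 0.0]
contact_force: [2.2, 0.2, 4.2]
opening: 0.0155
grip_force: 37.4
```

Run:
```python
from h import *
delta([.4589,.182,.165],-.389)
```

```text
t 21.7 pos [0.4585 0.182  0.172 ] psi 2.755 zaxis [-3.e-04 -0.e+00 -1.e+00] q [ 0.23 -0.15  2.03  0.    1.25 -0.96] F [2.23 0.2  4.17] M [ 0.04 -0.52  0.03] open 0.0155 grip 37.4
shift [-0.0004  0.0001  0.007 ] turn 0.0024
```

Request:
drive_tool --rows '[[[-0.0003,0,-0.0005],0],[[0,0,0],0]]'

```text
t: 21.9
tool_pos: [0.4586, 0.1819, 0.1721]
tool_rot: [-0.603, -3.082, 0.0]
contact_force: [2.8, 0.3, 1.5]
opening: 0.0156
grip_force: 37.0
```

Request:
drive_tool --rows '[[[0,0,-0.0005],0],[[0,0,0],0]]'

```text
t: 22.1
tool_pos: [0.4585, 0.1819, 0.1721]
tool_rot: [-0.603, -3.082, 0.0]
contact_force: [3.7, 0.5, -3.6]
opening: 0.0154
grip_force: 36.3
```

Request:
drive_tool --rows '[[[0,0,-0.0005],0],[[0,0,0],0]]'

```text
t: 22.3
tool_pos: [0.4583, 0.1818, 0.1722]
tool_rot: [-0.604, -3.082, 0.001]
contact_force: [5.7, 1.0, -7.0]
opening: 0.0156
grip_force: 35.8
```

Request:
drive_tool --rows '[[[0,0,-0.0005],0],[[0,0,0],0]]'

```text
t: 22.5
tool_pos: [0.4582, 0.1817, 0.1722]
tool_rot: [-0.603, -3.082, 0.001]
contact_force: [6.1, 0.7, -8.5]
opening: 0.0153
grip_force: 35.6
```

It stops at 0.1721, 7.5 mm above the bottom, and resists being pulled, so it is locked. I relax and open.

Request:
drive_tool --rows '[[[-0.0004,0,0.001],0],[[0,0,0],0],[[0,0,0],0]]'

```text
t: 22.8
tool_pos: [0.4586, 0.1817, 0.1722]
tool_rot: [-0.603, -3.081, 0.001]
contact_force: [2.9, 1.7, -6.4]
opening: 0.0158
grip_force: 35.9
```

Request:
drive_tool --rows '[[[0,0,0],0],[[0,0,0],0],[[0,0,0],0],[[0,0,0],0],[[0,0,0],0],[[0,0,0],0],[[0,0,0],0],[[0,0,0],0],[[0,0,0],0],[[0,0,0],0]]' --jaw 0

```text
t: 23.8
tool_pos: [0.4593, 0.1817, 0.1731]
tool_rot: [-0.604, -3.083, 0.0]
contact_force: [0.0, 0.2, -0.5]
opening: 0.0854
grip_force: 0.0
```

Request:
drive_tool --rows '[[[0,0,-0.005],0],[[0,0,-0.015],0],[[0,0,-0.03],0],[[0,0,-0.03],0],[[0,0,-0.03],0],[[0,0,-0.02],0],[[0,0,-0.01],0],[[0,0,0],0],[[0,0,0],0]]'

```text
t: 24.7
tool_pos: [0.459, 0.1817, 0.3125]
tool_rot: [-0.603, -3.082, 0.001]
contact_force: [0.3, 0.9, -0.5]
opening: 0.0854
grip_force: 0.0
```

Run:
```python
from h import *
from station import vision
delta([.4589,.182,.165],-.389)
d=vision.get_image("scene")["image"]
I=[(boxpts((.4586,.1824),1.18-np.pi/2,.054-.0245+z,.05,.008),(0,255,255)) for z in (.078,.1)]
overlay(d,np.array((355,160)),80,75,8,[],"pics/end.png"); overlay(d,np.array((355,160)),80,75,8,I,"pics/end2.png")
```

```text
t 24.7 pos [0.459  0.1817 0.3125] psi 2.755 zaxis [-1.e-03 -2.e-04 -1.e+00] q [ 0.23 -0.27  1.9  -0.    1.52 -0.96] F [ 0.25  0.92 -0.54] M [ 0.08 -0.01 -0.  ] open 0.0854 grip 0.0
shift [1.000e-04 4.000e-04 1.475e-01] turn 0.0024
```

View pics/end2.png

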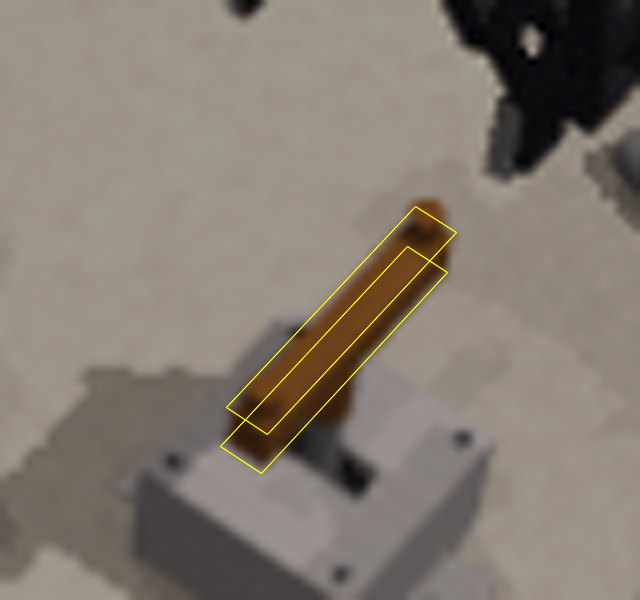

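The hanger stands upright across the slot, with its bar from (245,420) to (435,225), matching the predicted locked outline. The gripper is clear, so I hand it in.

```bash
python3 -c "
from station import ctrl
print(ctrl.finish_job())"
```

```text
the job is handed in; nothing more can be done
None
```

The hanger is locked upright across the slot of the empty mount and released, and I handed the job in at about 25 s of the allowed 67 s. The hand-in returned no verdict.

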